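# Gauge the depth of the wide bore

## Robot

A 7-joint arm with a two-finger parallel gripper is mounted at the origin on the work surface. World frame = base frame: x ahead of the robot, y to its left, z up, the work surface at z = 0. Lengths are in mm, angles in rad, forces in N, time in s.
With the tool pointing down it reaches from about 400 to 875 mm from the base axis. Payload 4.4 kg.
Tool frame: the origin (TCP) lies at the very end of the fingers, on their centre line; the grasp point (between the pads) lies 19 mm behind it; z points along the fingers, x is the direction in which the jaws open and shut, and the axes are right-handed (so a half turn about z gives the same grasp; the last joint's range is limited). The gripper opens to 85 mm and grips with 20 to 120 N. Pads are 22 mm wide; open, the fingers measure 114 mm over their backs; the gripper's body (76 mm by 85 mm) begins 54 mm behind the grasp point. The pads swing forward as they close: fully open they stand 13 mm farther back than shut.
Start: joints at [-1.338, 0.628, 0.038, 1.517, -0.027, 0.996, -0.02], TCP at [191.319, 621.221, 231.313] pointing down, gripper open.
Joint ranges: [-3.06, 3.06], [-0.37, 2.12], [-1.25, 1.32], [0.18, 2.47], [-1.1, 4.24], [0.23, 1.98], [-2.94, 2.94]. Speed limits (rad/s): [2.57, 2.57, 3.14, 3.14, 3.14, 3.14, 3.14].

## Interface

Orientations are given as [roll, pitch, yaw] about the fixed x, y, z axes, in that order (R = Rz(yaw) Ry(pitch) Rx(roll)).
In Python, from cell import ctrl gives the robot as it stands.
- The arm moves only by the shell command python3 -m creep 'ROWS'. ROWS is text: rows parted by semicolons, each of 7 numbers parted by spaces: the shift along the tool's x, y, z in units of 40 mm (1.0 is 40 mm), then the turn, a rotation vector about the tool's x, y, z in degrees, then the closure, from 0 (fully open) to 1 (shut). In form: x y z rx ry rz grip; .... A call has 1 to 10 rows; each row is the pose to reach, as a shift and turn from the pose commanded when the call began, along the tool's axes at that moment; what a row does not reach only later rows make up. A row lasts 1/12 s, in which the tool goes at most 41.7 mm and 7.16 degrees, less where a joint would pass 70% of its speed; a pose out of reach is approached as far as the arm can. A call with a gripper value outside its range is refused whole. The fingers move at their own pace and stop on an object; the grip force is fixed at half the most. Time passes only in rows, so rows that repeat a pose let the fingers close. It gives the time, the measured TCP pose, the force and the opening at its end, in the units of the state.
- ctrl.read_state(): the state, without advancing time (a new reading comes with each control period).
- ctrl.get_image(name): name is "side" or "top"; returns a dict with "img" (400x640x3 uint8, red, green, blue), "vfov" (degrees; the focal length in pixels is half the picture's height over the tangent of half this angle, whatever the lens; pixels are square), "cx", "cy" (the principal point, pixels), "distortion" ([k1, k2, p1, p2, k3] as OpenCV has them; the pictures are not rectified), "T" (4x4, takes a point from camera to world coordinates). Camera axes: x right, y up, looking along -z (the intrinsics and any distortion apply to the point x, -y, -z); pixel columns grow to the right and rows downward; lengths in mm; the calibration is good to about 2 mm. A picture is of the moment at which its call begins. There is no depth.
- ctrl.finish_job(): hands the job in, once; it reports no verdict.
Trained networks look in the newest picture that a camera, given by its name, has taken for a name from the list of things; names that differ only in an ending like _2 or _b are one class to them, and where a whole thing is asked for, a point or a joint stands for the part that bears it (a point fixed in the world has none). Each returns a list of dicts, best first, with "score" (0 to 1); they miss things now and then, are a little off and sometimes report something else, mostly with a low value. They report only what shows in the picture. A call takes as long as a camera call. They do not tell look-alikes from the thing itself.
- ctrl.boxes_of(camera, thing): "rect" ([left, top, right, bottom] in pixels, round what is visible of it).
- ctrl.cut_out(camera, thing): "pixels" (400x640 bool, what is visible of it) and "rect" ([left, top, right, bottom] in pixels, round what is visible of it).
The state is a dict: "clock": time; "qpos": joint angles; "qd": joint speeds; "tau": joint torques, N m; "eef_pos": TCP position; "tool_rot": TCP orientation; "force": force on the tool from outside, world axes, zero at the start; "torque": the same for the moment, N m; "width": finger opening in mm.
Only numpy, scipy, OpenCV 4.12 (cv2) and the standard library are available. Lean on these libraries where they do the work, as an engineer would, in place of code of your own. Each camera call takes 0.05 s, during which the arm holds its last target.

## Task

Measure the wide bore in the aluminium block with the depth gauge: stand the gauge flat on top of the block, roughly centred over the wide bore (not the narrow one), and lower its rod gently until it bottoms on the floor of the bore. Let go and leave the gauge standing there with the rod down on the floor, so that the travel can be read.

Things in the scene. Friction and masses are not known exactly. Their poses are not given: they have to be found in the camera images.
- gauge: Depth gauge's bridge: loose flat steel bar 110 mm long (its y), 30 wide (x), 14 high, with a dark round sleeve (20 mm diameter) on its middle reaching 34 mm above its underside; about 0.25 kg. Origin: centre of its underside, z up. Starts standing upright on the bench, rod fully up; the whole gauge can be lifted by the rod's knob.
- rod: The gauge's upright rod, 8 mm diameter, dark rings every 10 mm; 80 g. Origin: its lower tip, axes as the gauge's. On top a square dark knob, 20 x 20 mm, sides along the bar's x, y, from 93 to 119 mm above the tip. Fully up (as at start) the tip is 1 mm above the bar's underside and it cannot rise farther. Pushed down it slides up to 45 mm against 2 N friction and stays where left.
- block: The work: fixed aluminium block 170 (its x) x 120 (y) x 60 mm high. Origin: centre of its underside. Two blind bores in its flat top: the wide one, 45 mm diameter, at x = -30 mm, y = 0, depth unknown, 15 to 35 mm, with a flat floor; the narrow one, 23 mm diameter, 12 mm deep, at x = +50 mm, y = 0.
- bore (a point): Centre of the mouth of the wide bore, on the block's top face (60 mm above the bench). Its axes are the block's.
Not all that is in view belongs to the job. Of the things that look like the gauge, the largest one is meant.

How it is judged (in metres and radians):
At the end, for the whole second after the job is handed in: The gauge stands flat on the block's top (underside within 4 mm of the top face, tilt under 0.1 rad), the rod within 15 mm of the wide bore's axis, its tip inside the bore and bearing on the bore's floor, released and at rest (horizontal distance between rod and bore below 0.015 m and z of gauge in the frame of bore between -0.004 and 0.004 m and angle between gauge's own z axis and vertical below 0.1 rad and z of rod in the frame of bore below -0.012 m and contact force between rod and block above 0.1 N and contact force between gauge and the fingers below 0.05 N and linear speed of each of gauge, rod below 0.02 m/s); the robot touches nothing.
It fails at once if the gauge is dropped or rammed onto the block (contact force over 60 N) (contact force between gauge and block above 60 N).
It also fails if it takes over 37 s, if anything falls off the work surface, if the arm or the gripper's body presses on something with over 40 N, if the wrist force passes 120 N, or if a joint passes its speed limit or range.

## Working session

There is one attempt and no reset: what is moved stays moved. The work goes in short steps, Python scripts to look and compute and a shell command to move; the robot and the scene stay as the last step left them, time stands still between calls to the robot, and variables do not carry over. Pictures are saved under pics/ and viewed, and the job is handed in when it is done.

```bash
mkdir -p pics; ls; python3 - <<'E'
from cell import ctrl
import cv2
s=ctrl.read_state(); print({k:s[k] for k in('clock','eef_pos','tool_rot','force','width')})
for c in('side','top'):
    d=ctrl.get_image(c); cv2.imwrite(f'pics/{c}0.png',d['img'][:,:,::-1])
    print(c,d['vfov'],d['cx'],d['cy'],d['distortion'],d['T'])
    for t in('gauge','rod','block','bore'):
        try: print(t,[(round(b['score'],2),[round(float(v)) for v in b['rect']]) for b in ctrl.boxes_of(c,t)])
        except Exception as e: print(t,e)
print(ctrl.read_state()['clock'])
E
```

```text
pics
{'clock': 0.0, 'eef_pos': array([191.12324639, 620.57297454, 230.38891049]), 'tool_rot': array([3.14157385e+00, 1.96562786e-03, 1.27199299e+00]), 'force': array([-1.08046488,  0.22318234, -0.64743792]), 'width': 85.09792862818769}
side 50.04831575051526 324.0601675655865 199.86142759564777 [-0.11408565  0.          0.          0.          0.        ] [[-9.96737805e-01  3.73612253e-02 -7.15394111e-02  4.87063445e+02]
 [-7.96902884e-02 -5.95900567e-01  7.99094470e-01  5.74315780e+02]
 [-1.27752272e-02  8.02188664e-01  5.96933950e-01  4.91727080e+02]
 [ 0.00000000e+00  0.00000000e+00  0.00000000e+00  1.00000000e+00]]
gauge [(0.9, [354, 274, 412, 331]), (0.82, [218, 238, 274, 296]), (0.79, [302, 227, 331, 326])]
rod [(0.75, [381, 274, 391, 312]), (0.68, [307, 230, 323, 282]), (0.52, [232, 237, 244, 274])]
block [(0.57, [281, 126, 351, 197])]
bore [(0.79, [277, 126, 351, 197])]
top 49.77142078968976 319.47684495665874 197.59386525631396 [0.00464218 0.         0.         0.         0.        ] [[ 5.17495434e-03  9.92662993e-01 -1.20803151e-01  4.59232434e+02]
 [-9.99557400e-01  1.59577195e-03 -2.97061799e-02 -3.57029021e+00]
 [-2.92954511e-02  1.20903412e-01  9.92231899e-01  7.66910628e+02]
 [ 0.00000000e+00  0.00000000e+00  0.00000000e+00  1.00000000e+00]]
gauge [(0.81, [204, 236, 233, 280]), (0.76, [215, 190, 279, 217]), (0.67, [242, 126, 264, 167])]
rod [(0.8, [226, 195, 248, 208])]
block [(0.91, [377, 132, 499, 230])]
bore [(0.7, [378, 136, 503, 230])]
0.5
```

View pics/side0.png

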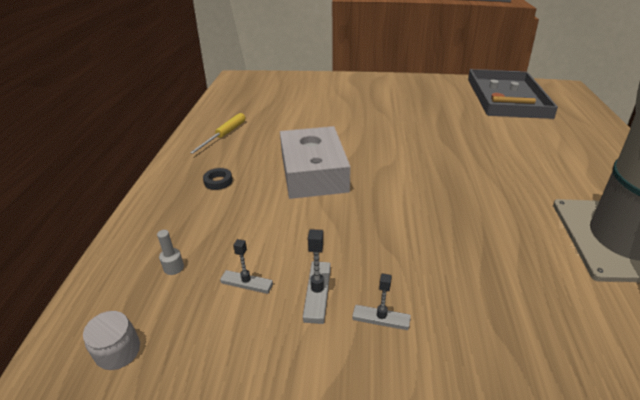

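View pics/top0.png

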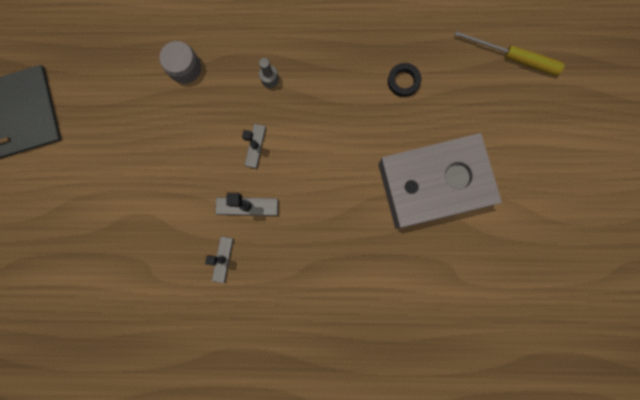

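The gauge meant is the middle and largest one: side view (316,275), top view (247,206). The block is at about top (440,182), with the wide bore at (458,175). I'll zoom in next.

```bash
cat > h.py <<'E'
import numpy as np, cv2
def K(d):
    f=200/np.tan(np.radians(d['vfov'])/2); return np.array([[f,0,d['cx']],[0,f,d['cy']],[0,0,1.]])
F=np.diag([1.,-1,-1])
def ray(d,uv):
    n=cv2.undistortPoints(np.array([[uv]],float),K(d),np.array(d['distortion'])).ravel()
    T=np.array(d['T']); v=T[:3,:3]@F@np.array([n[0],n[1],1.]); return T[:3,3],v/np.linalg.norm(v)
def onz(d,uv,z):
    o,v=ray(d,uv); return o+v*(z-o[2])/v[2]
def tri(a,ua,b,ub):
    o,v=ray(a,ua);p,w=ray(b,ub)
    A=np.stack([v,-w],1); s=np.linalg.lstsq(A,p-o,rcond=None)[0]
    x,y=o+s[0]*v,p+s[1]*w; return (x+y)/2,np.linalg.norm(x-y)
def proj(d,P):
    T=np.array(d['T']); q=(np.atleast_2d(P)-T[:3,3])@T[:3,:3]@F
    return cv2.projectPoints(q,np.zeros(3),np.zeros(3),K(d),np.array(d['distortion']))[0][:,0]
E
python3 - <<'E'
from cell import ctrl
import cv2,numpy as np,pickle
D={}
def crop(im,x0,y0,w,h,k): return cv2.resize(im[y0:y0+h,x0:x0+w],None,fx=k,fy=k,interpolation=cv2.INTER_CUBIC)
for c in('side','top'):
    D[c]=ctrl.get_image(c)
pickle.dump(D,open('d0.pkl','wb'))
s=D['side']['img'][:,:,::-1];t=D['top']['img'][:,:,::-1]
cv2.imwrite('pics/c1.png',np.hstack([crop(s,285,220,60,110,5),crop(t,205,180,90,110,5)]))
cv2.imwrite('pics/c2.png',np.hstack([crop(s,270,120,90,85,4),crop(t,370,125,140,85,3)[:0].reshape(0,0,3) if 0 else cv2.copyMakeBorder(crop(t,370,125,140,113,3),0,1,0,0,0)[:340]]))
E
```

```text
(no output)
```

View pics/c1.png

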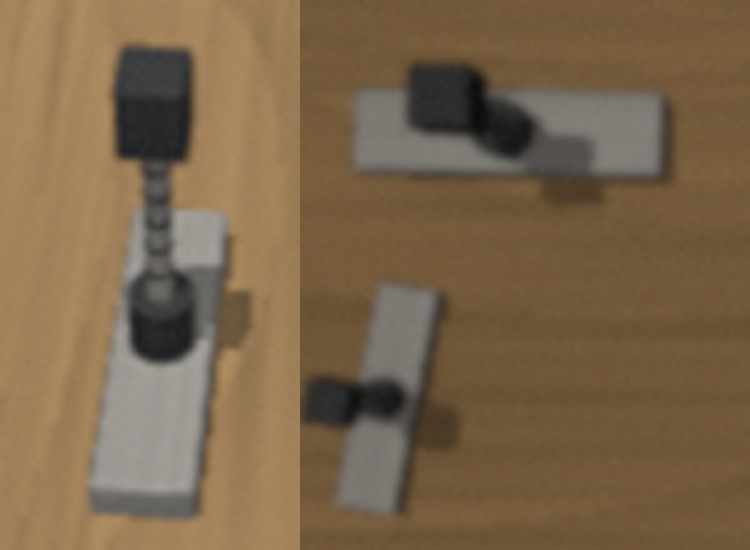

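View pics/c2.png

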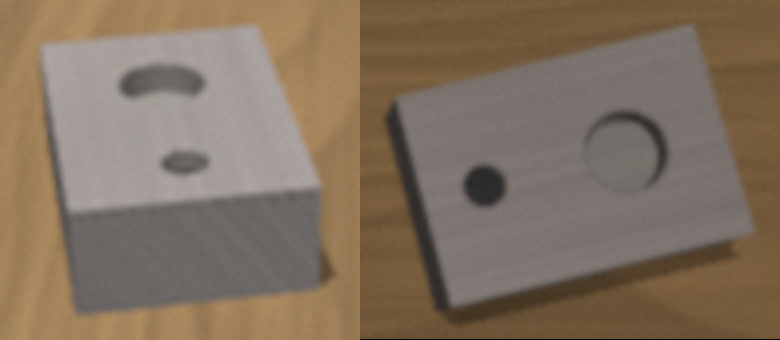

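```bash
cat > m.py <<'E'
import pickle,numpy as np
from h import *
D=pickle.load(open('d0.pkl','rb'));S,T=D['side'],D['top']
o=lambda p,x0,y0,k:((p[0]+.5)/k-.5+x0,(p[1]+.5)/k-.5+y0)
s1=lambda *p:o(p,285,220,5); t1=lambda *p:o(p,205,180,5); s2=lambda *p:o(p,270,120,4); t2=lambda *p:o(p,370,125,3)
# side, top pairs
P={'knobtop':(s1(154,68),t1(142,98)),
'bar1':(s1(226,213),t1(55,90)),'bar2':(s1(133,210),t1(55,170)),'bar3':(s1(91,488),t1(362,175)),'bar4':(s1(197,490),t1(362,92)),
'blkA':(s2(40,45),t2(334,25)),'blkB':(s2(258,27),t2(393,232)),'blkC':(s2(320,188),t2(90,305)),'blkD':(s2(68,212),t2(37,97)),
'wide':(s2(163,83),t2(265,152)),'narrow':(s2(185,162),t2(125,186))}
for k,(a,b) in P.items():
    z={'k':120,'b':60,'w':60,'n':60}[k[0]]; z=14 if 'bar' in k else z
    x,e=tri(S,a,T,b); print(k,x.round(1),round(e,1),'S@z',onz(S,a,z)[:2].round(1),'T@z',onz(T,b,z)[:2].round(1))
E
python3 m.py
```

```text
knobtop [536.6 147.9 117.4] 1.8 S@z [537.1 150.7] T@z [535.3 147.3]
bar1 [528.2 180.   98.7] 24.1 S@z [522.3  97.2] T@z [550.6 203.1]
bar2 [527.8 180.5  96.2] 25.0 S@z [551.5  97.8] T@z [522.2 202.1]
bar3 [ 549.8  110.8 -109.9] 37.9 S@z [552.  206.1] T@z [520.7  93.5]
bar4 [ 548.1  110.  -105.5] 32.6 S@z [522.8 204.7] T@z [550.1  94. ]
blkA [ 655.2 -251.3   58. ] 1.4 S@z [ 655.2 -247.8] T@z [ 654.  -250.6]
blkB [ 538.6 -278.3   58.5] 0.2 S@z [ 538.3 -275.2] T@z [ 538.5 -277.7]
blkC [ 498.8 -113.7   58.4] 0.7 S@z [ 499.1 -111.2] T@z [ 498.3 -113.4]
blkD [614.6 -86.4  58. ] 1.4 S@z [614.8 -83.5] T@z [613.5 -86.1]
wide [ 583.4 -210.7   58.8] 1.3 S@z [ 583.8 -208.7] T@z [ 582.6 -210.4]
narrow [ 564.6 -134.    57.9] 1.2 S@z [ 564.8 -130.8] T@z [ 563.7 -133.6]
```

Both views put the knob at about (536,149) with its top at about 118–120, and the bar runs along world y. The wide bore is at about (583,−210), with the block top at about 58–60. I'm moving over the knob now.

```bash
python3 -m creep '-8.72 11.73 1.25 0 0 -17.1 0;-8.72 11.73 1.25 0 0 -17.1 0;-8.72 11.73 1.25 0 0 -17.1 0;-8.72 11.73 1.25 0 0 -17.1 0;-8.72 11.73 1.25 0 0 -17.1 0;-8.72 11.73 1.25 0 0 -17.1 0;-8.72 11.73 1.25 0 0 -17.1 0;-8.72 11.73 1.25 0 0 -17.1 0;-8.72 11.73 1.25 0 0 -17.1 0;-8.72 11.73 1.25 0 0 -17.1 0'
```

```text
clock: 1.43
eef_pos: [437.9, 284.8, 196.0]
tool_rot: [3.141, -0.0, 1.571]
force: [0.4, 0.7, 0.7]
width: 85.1
```

```bash
python3 -m creep '-3.4 2.46 0.6 0 0 0 0;-3.4 2.46 0.6 0 0 0 0;-3.4 2.46 0.6 0 0 0 0;-3.4 2.46 0.6 0 0 0 0;-3.4 2.46 0.6 0 0 0 0;-3.4 2.46 0.6 0 0 0 0;-3.4 2.46 0.6 0 0 0 0'
python3 - <<'E'
from cell import ctrl
import cv2,numpy as np
s=ctrl.read_state(); print(s['eef_pos'],s['tool_rot'],s['clock'],s['force'])
a=ctrl.get_image('side')['img'];b=ctrl.get_image('top')['img']
c=lambda im,x,y,w,h,k:cv2.resize(im[y:y+h,x:x+w],None,fx=k,fy=k,interpolation=cv2.INTER_CUBIC)
cv2.imwrite('pics/g1.png',np.hstack([c(a,260,150,120,180,3),c(b,180,130,120,180,3)])[:,:,::-1])
E
```

```text
clock: 2.02
eef_pos: [534.9, 150.8, 171.7]
tool_rot: [-3.141, -0.001, 1.57]
force: [0.2, 1.0, 1.1]
width: 85.4
[534.90693817 150.77116122 171.71506328] [-3.14101045e+00 -7.52352552e-04  1.56980036e+00] 2.0167 [0.19081929 1.02561592 1.14499522]
```

View pics/g1.png

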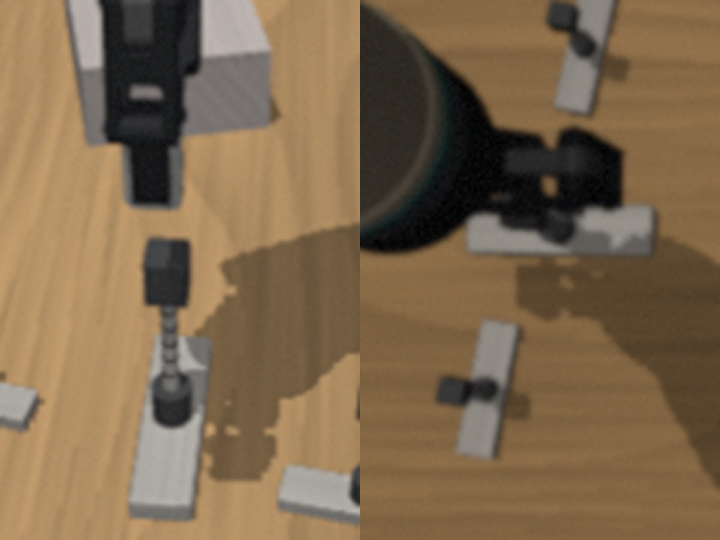

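```bash
python3 - <<'E'
import pickle
from h import *
D=pickle.load(open('d0.pkl','rb'))
print(proj(D['side'],[[534.9,194,165],[534.9,194,180],[534.9,107,180],[536.5,148.5,120]]))
E
python3 -m creep '0 0 0 0 0 0 0;0 0 0 0 0 0 0'
```

```text
[[312.81036698 228.56686957]
 [312.43657447 218.65125363]
 [319.14718964 176.88731345]
 [316.0431322  232.10542579]]
clock: 2.28
eef_pos: [534.5, 152.0, 172.1]
tool_rot: [3.142, -0.001, 1.573]
force: [-0.1, -0.2, 0.2]
width: 85.0
```

```bash
python3 -m creep '-0.08 0.045 0.4 0 0 0 0;-0.08 0.045 0.9 0 0 0 0;-0.08 0.045 1.4 0 0 0 0;-0.08 0.045 1.8 0 0 0 0;-0.08 0.045 2.05 0 0 0 0;-0.08 0.045 2.05 0 0 0 0;-0.08 0.045 2.05 0 0 0 0;-0.08 0.045 2.05 0 0 0 0'
python3 - <<'E'
from cell import ctrl
import cv2,numpy as np
s=ctrl.read_state(); print(s['eef_pos'],s['clock'],s['force'])
a=ctrl.get_image('side')['img'];b=ctrl.get_image('top')['img']
c=lambda im,x,y,w,h,k:cv2.resize(im[y:y+h,x:x+w],None,fx=k,fy=k,interpolation=cv2.INTER_CUBIC)
cv2.imwrite('pics/g2.png',np.hstack([c(a,260,150,120,180,3),c(b,180,130,120,180,3)])[:,:,::-1])
E
```

```text
clock: 2.95
eef_pos: [537.6, 147.7, 90.7]
tool_rot: [3.14, -0.001, 1.571]
force: [0.4, -0.6, -0.6]
width: 85.5
[537.59187574 147.73956247  90.66738834] 2.95 [ 0.38497955 -0.57439058 -0.55671969]
```

View pics/g2.png

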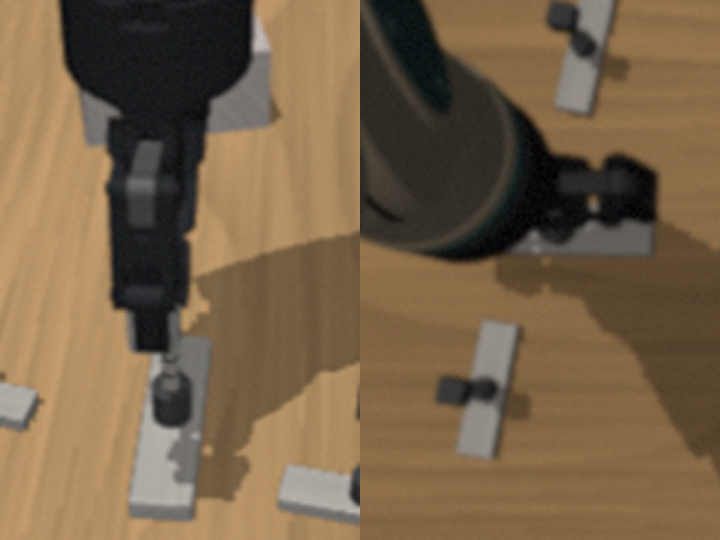

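```bash
python3 - <<'E'
import pickle
from h import *
D=pickle.load(open('d0.pkl','rb'))
P=proj(D['side'],[[526.6,190,100],[548.6,190,100],[526.6,105,100],[548.6,105,100],[526.5,158,95],[546.5,158,95]])
print((P-[260,150])*3)
E
```

```text
[[183.27726526 346.99995369]
 [131.77246382 344.46311209]
 [198.47513447 219.1030959 ]
 [152.52047265 217.1966673 ]
 [189.79650138 303.60071047]
 [145.22384519 301.52890944]]
```

The fingers straddle the knob as predicted: the pad edges show at 130–180 and the projection gives 132–183. Closing now.

```bash
python3 -m creep '0 -0.02 0 0 0 0 0.5;0 -0.02 0 0 0 0 0.7;0 -0.02 0 0 0 0 0.85;0 -0.02 0 0 0 0 1;0 -0.02 0 0 0 0 1;0 -0.02 0 0 0 0 1;0 -0.02 0 0 0 0 1;0 -0.02 0 0 0 0 1;0 -0.02 0 0 0 0 1;0 -0.02 0 0 0 0 1'
```

```text
clock: 3.88
eef_pos: [536.2, 147.4, 89.9]
tool_rot: [3.141, -0.0, 1.571]
force: [0.1, 0.9, 1.8]
width: 18.9
```

```bash
python3 -m creep '0 0 -0.1 0 0 0 1;0 0 -0.3 0 0 0 1;0 0 -0.7 0 0 0 1;0 0 -1.2 0 0 0 1;0 0 -1.7 0 0 0 1;0 0 -2.1 0 0 0 1;0 0 -2.4 0 0 0 1;0 0 -2.5 0 0 0 1;0 0 -2.5 0 0 0 1;0 0 -2.5 0 0 0 1'
python3 - <<'E'
from cell import ctrl
import cv2,numpy as np
s=ctrl.read_state(); print(s['eef_pos'],s['clock'],s['force'])
a=ctrl.get_image('side')['img'];b=ctrl.get_image('top')['img']
c=lambda im,x,y,w,h,k:cv2.resize(im[y:y+h,x:x+w],None,fx=k,fy=k,interpolation=cv2.INTER_CUBIC)
cv2.imwrite('pics/g3.png',np.hstack([c(a,260,150,120,180,3),c(b,180,130,120,180,3)])[:,:,::-1])
E
```

```text
clock: 4.72
eef_pos: [535.7, 146.9, 189.5]
tool_rot: [-3.141, 0.0, 1.57]
force: [-0.5, -0.8, -3.5]
width: 18.8
[535.67944473 146.93544223 189.46060913] 4.7167 [-0.54193537 -0.82714627 -3.47722061]
```

View pics/g3.png

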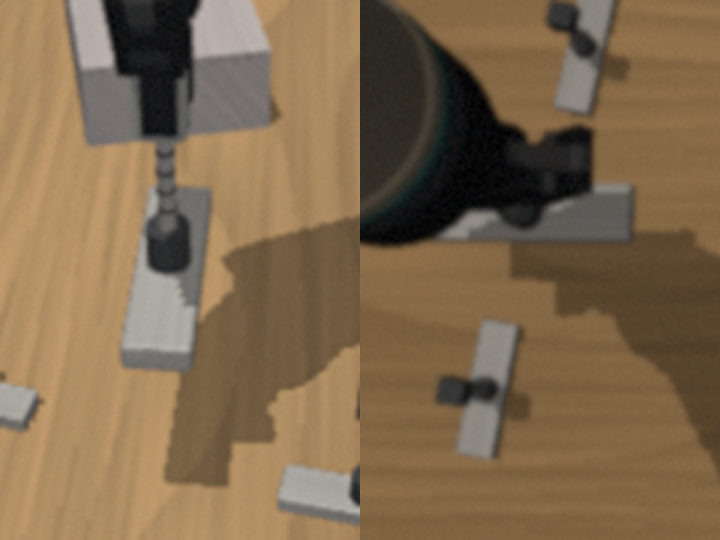

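The gauge is lifted and hanging level, at 3.5 N against about 3.2 N of weight. I'm carrying it to the bore.

```bash
python3 -m creep '-0.2 0.03 0 0 0 0 1;-0.7 0.09 0 0 0 0 1;-1.3 0.17 0 0 0 0 1;-2 0.26 0 0 0 0 1;-2.7 0.36 0 0 0 0 1;-3.4 0.45 0 0 0 0 1;-4.1 0.54 0 0 0 0 1;-4.8 0.63 0 0 0 0 1;-5.5 0.72 0 0 0 0 1;-6.2 0.82 0 0 0 0 1' && python3 -m creep '-0.7 0.09 0 0 0 0 1;-1.3 0.17 0 0 0 0 1;-1.8 0.24 0 0 0 0 1;-2.2 0.29 0 0 0 0 1;-2.5 0.33 0 0 0 0 1;-2.7 0.35 0 0 0 0 1;-2.76 0.36 0 0 0 0 1;-2.76 0.36 0 0 0 0 1;-2.76 0.36 0 0 0 0 1;-2.76 0.36 0 0 0 0 1'
python3 - <<'E'
from cell import ctrl
import cv2,numpy as np,pickle
s=ctrl.read_state(); print(s['eef_pos'],s['clock'],s['force'])
S=ctrl.get_image('side');T=ctrl.get_image('top');pickle.dump({'side':S,'top':T},open('d1.pkl','wb'))
a,b=S['img'],T['img']
c=lambda im,x,y,w,h,k:cv2.resize(im[y:y+h,x:x+w],None,fx=k,fy=k,interpolation=cv2.INTER_CUBIC)
cv2.imwrite('pics/g4.png',np.hstack([c(a,260,80,100,130,4),c(b,360,110,150,208,2.5)])[:,:,::-1])
E
```

```text
clock: 5.65
eef_pos: [568.1, -103.0, 189.0]
tool_rot: [-3.14, 0.0, 1.57]
force: [0.4, -0.6, -3.2]
width: 19.1
clock: 6.48
eef_pos: [583.4, -209.4, 189.8]
tool_rot: [-3.141, -0.001, 1.573]
force: [0.2, -0.4, -4.2]
width: 18.7
[ 583.39184386 -209.4253166   189.79497257] 6.4833 [ 0.17539577 -0.44444338 -4.24566662]
```

View pics/g4.png

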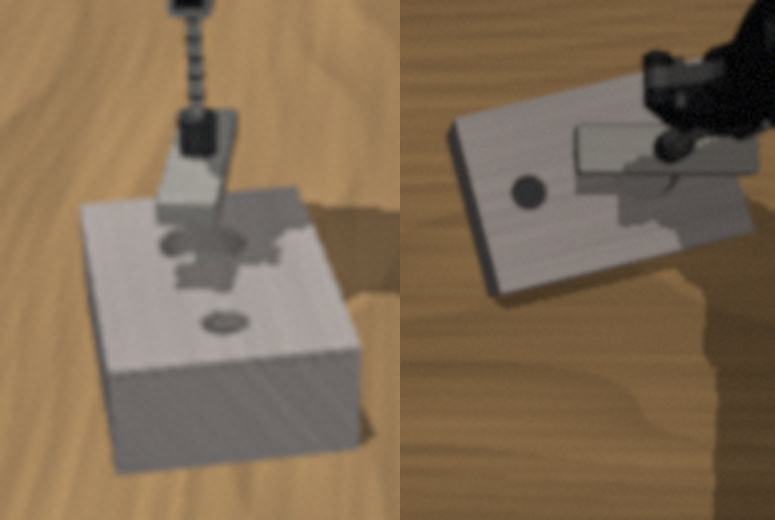

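```bash
python3 -m creep '-0.03 0 0.1 0 0 0 1;-0.03 0 0.3 0 0 0 1;-0.03 0 0.5 0 0 0 1;-0.03 0 0.7 0 0 0 1;-0.03 0 0.8 0 0 0 1;-0.03 0 0.85 0 0 0 1;-0.03 0 0.85 0 0 0 1;-0.03 0 0.85 0 0 0 1'
python3 - <<'E'
from cell import ctrl
import cv2,numpy as np,pickle
s=ctrl.read_state(); print(s['eef_pos'],s['clock'],s['force'])
S=ctrl.get_image('side');T=ctrl.get_image('top');pickle.dump({'side':S,'top':T},open('d1.pkl','wb'))
a,b=S['img'],T['img']
c=lambda im,x,y,w,h,k:cv2.resize(im[y:y+h,x:x+w],None,fx=k,fy=k,interpolation=cv2.INTER_CUBIC)
cv2.imwrite('pics/g5.png',np.hstack([c(a,260,80,100,130,4),c(b,360,110,150,208,2.5)])[:,:,::-1])
E
```

```text
clock: 7.25
eef_pos: [583.3, -212.4, 155.7]
tool_rot: [3.142, -0.0, 1.57]
force: [0.2, -0.0, -2.1]
width: 18.9
[ 583.34578178 -212.4244326   155.69533415] 7.25 [ 0.23540463 -0.04341607 -2.123963  ]
```

View pics/g5.png

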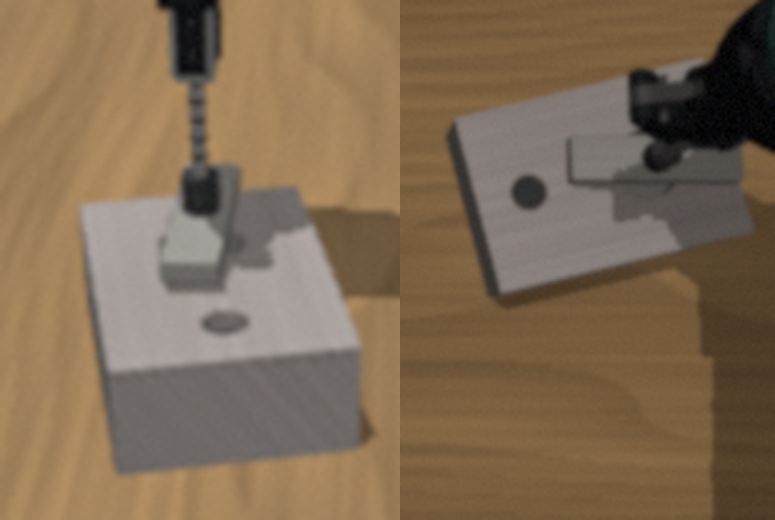

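```bash
python3 - <<'E'
import pickle
from h import *
D=pickle.load(open('d1.pkl','rb'));T,S=D['top'],D['side']
for p in((169,137),(171,183),(342,134),(341,181)): print(onz(T,(360+p[0]/2.5-.3,110+p[1]/2.5-.3),79.5).round(1))
# side near top edge
for p in((161,260),(224,263),(215,167),(240,167)): print('S',onz(S,(260+p[0]/4-.4,80+p[1]/4-.4),79.5).round(1))
E
```

```text
[ 596.9 -156.3   79.5]
[ 566.9 -156.9   79.5]
[ 598.7 -266.4   79.5]
[ 568.2 -264.4   79.5]
S [ 598.2 -155.2   79.5]
S [ 567.1 -154.    79.5]
S [ 582.  -258.1   79.5]
S [ 568.6 -258.8   79.5]
```

The bar is centred over the bore to about 1 mm. Lowering gently.

```bash
python3 -m creep '0.02 0 0.025 0 0 0 1;0.02 0 0.05 0 0 0 1;0.02 0 0.075 0 0 0 1;0.02 0 0.1 0 0 0 1;0.02 0 0.12 0 0 0 1;0.02 0 0.14 0 0 0 1;0.02 0 0.16 0 0 0 1;0.02 0 0.18 0 0 0 1;0.02 0 0.2 0 0 0 1;0.02 0 0.2 0 0 0 1'; python3 -m creep '0 0 0.02 0 0 0 1;0 0 0.04 0 0 0 1;0 0 0.06 0 0 0 1;0 0 0.08 0 0 0 1;0 0 0.1 0 0 0 1;0 0 0.1 0 0 0 1'
```

```text
clock: 8.18
eef_pos: [583.3, -211.5, 147.9]
tool_rot: [3.141, -0.0, 1.571]
force: [-1.3, 0.3, 0.0]
width: 19.2
clock: 8.68
eef_pos: [583.3, -211.6, 143.5]
tool_rot: [-3.142, -0.0, 1.571]
force: [-1.3, 0.7, -0.4]
width: 19.1
```

```bash
python3 -m creep '0 0 0.04 0 0 0 1;0 0 0.08 0 0 0 1;0 0 0.11 0 0 0 1;0 0 0.14 0 0 0 1;0 0 0.16 0 0 0 1;0 0 0.18 0 0 0 1'; python3 -m creep '0 0 0.02 0 0 0 1;0 0 0.04 0 0 0 1;0 0 0.06 0 0 0 1;0 0 0.08 0 0 0 1;0 0 0.08 0 0 0 1'
```

```text
clock: 9.18
eef_pos: [583.3, -211.5, 136.5]
tool_rot: [3.142, -0.0, 1.57]
force: [-1.1, 2.3, 0.8]
width: 19.1
clock: 9.6
eef_pos: [583.2, -211.5, 133.2]
tool_rot: [-3.141, -0.0, 1.571]
force: [-0.4, 1.1, 0.5]
width: 19.2
```

```bash
python3 -m creep '0 0 0.02 0 0 0 1;0 0 0.04 0 0 0 1;0 0 0.06 0 0 0 1;0 0 0.08 0 0 0 1;0 0 0.08 0 0 0 1'
```

```text
clock: 10.02
eef_pos: [583.5, -211.7, 131.1]
tool_rot: [3.141, 0.0, 1.57]
force: [-2.4, 2.7, 7.1]
width: 18.8
```

```bash
python3 -m creep '0 0 0.02 0 0 0 1;0 0 0.04 0 0 0 1;0 0 0.06 0 0 0 1;0 0 0.08 0 0 0 1;0 0 0.08 0 0 0 1'
```

```text
clock: 10.43
eef_pos: [584.1, -211.7, 130.8]
tool_rot: [3.139, 0.001, 1.57]
force: [-5.7, 3.1, 25.3]
width: 19.1
```

The rod has bottomed: force rose 7→25 N at TCP 131, a depth of about 18 mm. I'll ease off to a light press, then open.

```bash
python3 -m creep '0 0 -0.03 0 0 0 1;0 0 -0.065 0 0 0 1;0 0 -0.065 0 0 0 1'; python3 -m creep '0 0 0 0 0 0 0.75;0 0 0 0 0 0 0.7;0 0 0 0 0 0 0.6;0 0 0 0 0 0 0.3;0 0 0 0 0 0 0;0 0 0 0 0 0 0;0 0 0 0 0 0 0'
python3 - <<'E'
from cell import ctrl
import cv2,numpy as np,pickle
s=ctrl.read_state(); print(s['eef_pos'],s['clock'],s['force'])
S=ctrl.get_image('side');T=ctrl.get_image('top');pickle.dump({'side':S,'top':T},open('d1.pkl','wb'))
a,b=S['img'],T['img']
c=lambda im,x,y,w,h,k:cv2.resize(im[y:y+h,x:x+w],None,fx=k,fy=k,interpolation=cv2.INTER_CUBIC)
cv2.imwrite('pics/g6.png',np.hstack([c(a,260,80,100,130,4),c(b,360,110,150,208,2.5)])[:,:,::-1])
E
```

```text
clock: 10.68
eef_pos: [583.6, -211.6, 131.0]
tool_rot: [3.14, 0.0, 1.57]
force: [-2.1, 3.0, 10.2]
width: 19.2
clock: 11.27
eef_pos: [583.2, -211.7, 129.4]
tool_rot: [-3.141, 0.0, 1.57]
force: [-0.4, -0.2, -0.0]
width: 80.3
[ 583.20382922 -211.74796854  129.42878897] 11.2667 [-0.43424232 -0.21029503 -0.04657058]
```

View pics/g6.png

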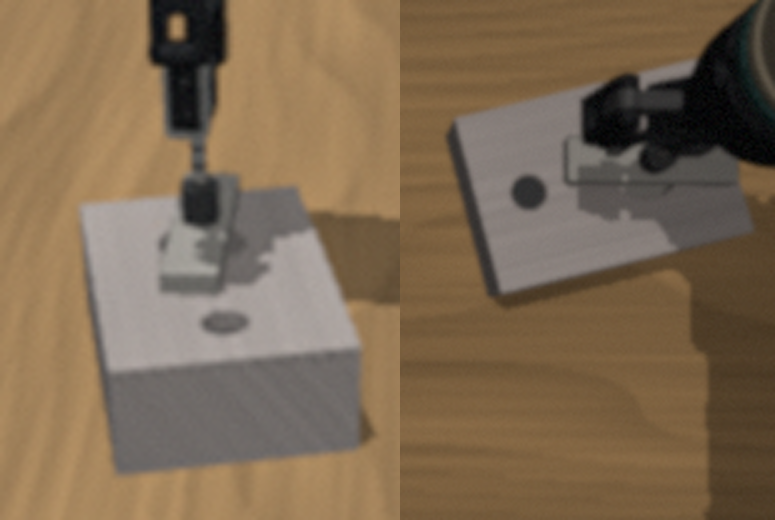

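Released, with the gauge standing on the block. To make sure the tip bears on the floor, I'll rise, shut the fingers and tap the knob gently from above.

```bash
python3 -m creep '0 0 -0.3 0 0 0 0;0 0 -0.7 0 0 0 0;0 0 -1.1 0 0 0 0;0 0 -1.3 0 0 0 0;0 0 -1.3 0 0 0 0.5;0 0 -1.3 0 0 0 1;0 0 -1.3 0 0 0 1;0 0 -1.3 0 0 0 1;0 0 -1.3 0 0 0 1;0 0 -1.3 0 0 0 1'; python3 -m creep '0 0 0.1 0 0 0 1;0 0 0.2 0 0 0 1;0 0 0.27 0 0 0 1;0 0 0.32 0 0 0 1;0 0 0.35 0 0 0 1;0 0 0.37 0 0 0 1;0 0 0.37 0 0 0 1'
```

```text
clock: 12.2
eef_pos: [582.8, -211.5, 180.8]
tool_rot: [-3.14, -0.0, 1.57]
force: [0.4, 0.6, 0.0]
width: 12.5
clock: 12.78
eef_pos: [583.2, -211.6, 166.6]
tool_rot: [-3.141, -0.0, 1.57]
force: [-0.5, -0.2, 1.3]
width: -0.4
```

```bash
python3 -m creep '0 0 0.02 0 0 0 1;0 0 0.04 0 0 0 1;0 0 0.06 0 0 0 1;0 0 0.08 0 0 0 1;0 0 0.1 0 0 0 1;0 0 0.1 0 0 0 1'
```

```text
clock: 13.28
eef_pos: [583.1, -211.6, 162.6]
tool_rot: [-3.141, -0.0, 1.57]
force: [-0.2, -0.1, -0.6]
width: 0.3
```

```bash
python3 -m creep '0 0 0.02 0 0 0 1;0 0 0.04 0 0 0 1;0 0 0.06 0 0 0 1;0 0 0.06 0 0 0 1'
```

```text
clock: 13.62
eef_pos: [583.7, -211.7, 161.0]
tool_rot: [3.14, 0.0, 1.57]
force: [0.1, -0.1, 3.4]
width: 0.1
```

```bash
python3 -m creep '0 0 0.02 0 0 0 1;0 0 0.04 0 0 0 1;0 0 0.06 0 0 0 1;0 0 0.06 0 0 0 1'
```

```text
clock: 13.95
eef_pos: [585.5, -211.8, 160.8]
tool_rot: [3.136, 0.001, 1.571]
force: [-0.5, 1.4, 14.4]
width: 0.2
```

The rod holds firm at 14 N with z unchanged, so it's on the floor. Retreating straight up.

```bash
python3 -m creep '0 0 -0.04 0 0 0 1;0 0 -0.08 0 0 0 1;0 0 -0.12 0 0 0 1;0 0 -0.2 0 0 0 1;0 0 -0.5 0 0 0 1;0 0 -1 0 0 0 1;0 0 -1.8 0 0 0 1;0 0 -2.5 0 0 0 1;0 0 -2.5 0 0 0 1'; python3 -m creep '1 -0.5 0 0 0 0 1;2 -1 0 0 0 0 1;3 -1.5 0 0 0 0 1;4 -2 0 0 0 0 1;5 -2.5 0 0 0 0 1;5 -2.5 0 0 0 0 1;5 -2.5 0 0 0 0 1;5 -2.5 0 0 0 0 1'
python3 - <<'E'
from cell import ctrl
import cv2,numpy as np,pickle
s=ctrl.read_state(); print(s['eef_pos'],s['clock'],s['force'])
S=ctrl.get_image('side');T=ctrl.get_image('top');pickle.dump({'side':S,'top':T},open('d1.pkl','wb'))
a,b=S['img'],T['img']
c=lambda im,x,y,w,h,k:cv2.resize(im[y:y+h,x:x+w],None,fx=k,fy=k,interpolation=cv2.INTER_CUBIC)
cv2.imwrite('pics/g7.png',np.hstack([c(a,260,80,100,130,4),c(b,360,110,150,208,2.5)])[:,:,::-1])
E
```

```text
clock: 14.7
eef_pos: [586.4, -212.7, 263.8]
tool_rot: [3.132, 0.003, 1.57]
force: [1.0, -0.8, 0.6]
width: 0.3
clock: 15.37
eef_pos: [483.1, -11.0, 258.0]
tool_rot: [3.142, 0.0, 1.573]
force: [0.3, -0.2, -0.7]
width: -0.2
[483.09243319 -11.00966711 257.96776664] 15.3667 [ 0.28279519 -0.21591765 -0.71476628]
```

View pics/g7.png

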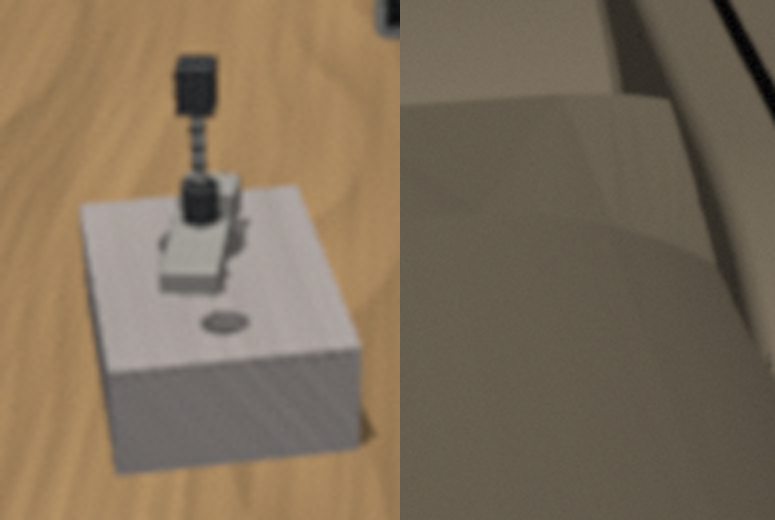

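The side view shows the gauge flat on the block with the rod shorter (knob at crop (196,85)). The arm hides the top view, so I'll move it aside and check both views.

```bash
python3 -m creep '1 0 0 0 0 0 1;2 0 0 0 0 0 1;3 0 0 0 0 0 1;4 0 0 0 0 0 1;5 0 0 0 0 0 1;6 0 0 0 0 0 1;7 0 0 0 0 0 1;7 0 0 0 0 0 1'
python3 - <<'E'
from cell import ctrl
from h import *
S=ctrl.get_image('side');T=ctrl.get_image('top')
a,b=S['img'].copy(),T['img'].copy()
# expected: bar top corners z74, knob top z 161-? 
Z=161
P=[[583+sx*15,-211+sy*55,74] for sx,sy in((1,1),(1,-1),(-1,-1),(-1,1))]+[[583+sx*10,-211+sy*10,Z] for sx,sy in((1,1),(1,-1),(-1,-1),(-1,1))]
c=lambda im,x,y,w,h,k:cv2.resize(im[y:y+h,x:x+w],None,fx=k,fy=k,interpolation=cv2.INTER_CUBIC)
A,B=c(a,260,80,100,130,4),c(b,360,110,150,208,2.5)
for img,d,x,y,k in((A,S,260,80,4),(B,T,360,110,2.5)):
    for p in proj(d,P): cv2.circle(img,tuple(int(v) for v in ((p-[x,y]+.5)*k).round()),2,(255,0,0),-1)
cv2.imwrite('pics/g8.png',np.hstack([A,B])[:,:,::-1]); print(ctrl.read_state()['clock'])
E
```

```text
clock: 16.13
eef_pos: [483.0, 277.7, 257.7]
tool_rot: [3.141, -0.007, 1.579]
force: [-0.5, 1.6, -0.1]
width: -0.4
16.2333
```

View pics/g8.png

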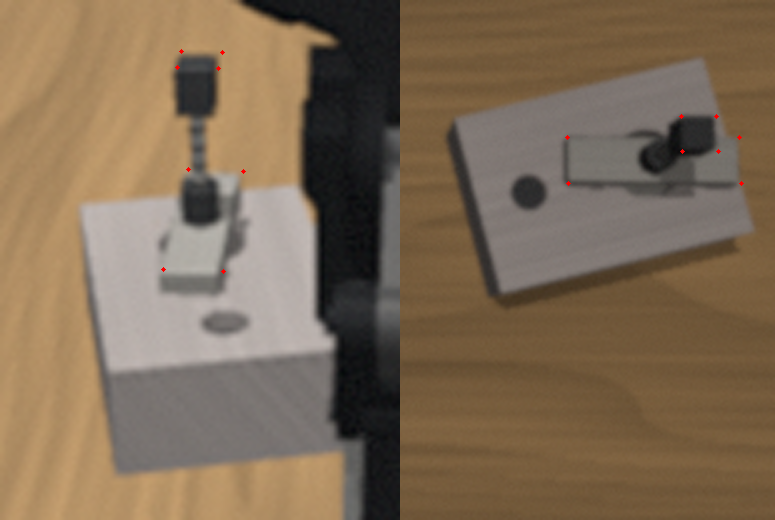

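```bash
python3 -m creep '0 0 0 0 0 0 1;0 0 0 0 0 0 1;0 0 0 0 0 0 1' && python3 -c "
from cell import ctrl
print(ctrl.finish_job())"
```

```text
clock: 16.48
eef_pos: [484.2, 266.2, 257.9]
tool_rot: [3.142, 0.001, 1.567]
force: [-0.0, 0.4, 0.5]
width: -0.1
the job is handed in; nothing more can be done
None
```

The depth gauge is standing flat on the block over the wide bore, with its rod down on the floor. I handed the job in at about 16.5 s, with the arm clear and nothing touching the gauge. No verdict is reported.

- **How it went:** I gripped the largest gauge by its knob, carried it over, and set it down gently. I then pushed the rod until it bottomed, opened the fingers and backed off.
- **Bore depth:** the rod stopped at about 18 mm, where the force rose from 7 to 25 N with almost no further travel. That 25 N peak was rod pressure on the floor.
- **Bearing on the floor:** after releasing, I pressed the top of the knob with closed fingers up to 14 N. It did not move, so the tip was already on the floor. The contact force that remains after release could not be measured directly.
- **Position:** just before the final lowering, the bar's centre measured within about 1 mm of the bore's centre. The last pictures from both cameras show the gauge level, with bar and knob where expected.
- **Disagreements:** the two cameras differ from each other by 2 to 3 mm. In the final check, the knob was also up to about 4 pixels off its predicted position. Both are well inside the 15 mm allowed.

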